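Hang the yellow sign plate on the sprung screw

TASK

Take the yellow sign plate out of the rack, slip its keyhole over the bare screw head on the plywood panel, then pull it down gently until the screw sits fully home at the top of the narrow slot, and leave the plate hanging there upright and still. Find the head by feel: the screw stands off the centre of its adjusting plate, and neither screw nor panel may be loaded with more than 25 N. Leave the blank plates, the tape ring and the screwdriver where they are.

Things in the scene. Friction and masses are not known exactly. Their poses are not given: they have to be found in the camera images.
- plate: Yellow sign plate, 0.12 to 0.22 kg, heavy below. Origin: middle of lower edge, mid-thickness; x normal to its faces, y across, z up. Body 90 mm wide, 120 high, 6 thick; above it, z 120 to 190 mm, a 32 mm wide neck. Keyhole right through: see points. Both faces are alike, either may look out. Starts upright in a slot of the rack (x along the rack's x), foot 10 mm above the bench.
- entry (a point): Centre of the plate's wide keyhole opening, mid-thickness, 70 mm above the plate's origin; an octagon 17 mm across its flats. From it a slot 9 mm wide, funnelled at its start, runs up to 91 mm above the plate's origin.
- seat (a point): Where the screw's axis lies in the slot when fully home: mid-thickness, 88 mm above the plate's origin, 18 mm above the centre of the wide opening.
- grip (a point): Middle of the plate's black grip, mid-thickness, 168 mm above the plate's origin. The grip spans 145 to 190 mm above the origin, is 32 mm wide (y) and 10 mm thick (x): pinch it from above across its thickness.
- mount: Square aluminium adjusting plate on the panel, 44 mm. Origin: centre of its front face, 2 mm proud of the panel; x out, z up. The brass screw stands in its black window, set by hand 4 to 6.5 mm to +y or to -y and up to 6.5 mm up or down (z), unknown; a flush steel plug fills its spare place. Screw head 14 mm across, underside 9 and top 13 mm off this face; shank 6 mm.
- screw (a joint): How far the brass screw is pushed into the panel (m): 0 at rest, 0.006 at its stop. It is sprung: a push on its head moves it straight in, about 1 N at first touch, 5 N at 6 mm, then it is rigid; it springs out again when free. It is rigid sideways and downwards. Its place across the panel is not measured: see the adjusting plate.
- panel: Upright plywood panel, fixed, 280 mm wide (y), 165 high, 18 thick. Origin: on the bench below the middle of its face; x points out of the face, roughly away from the robot. Feet lie behind it. Carries the adjusting plate with the bare screw, near its top edge. A small red tag, 34 mm wide, is fixed to the face 115 mm from the middle, to -y, 60 to 110 mm up, 6 mm proud.
- rack: Grey slotted rack, fixed, 130 mm (x) by 112 mm (y) by 45 mm high. Origin: centre of its underside. Three slots run along y, at x -40, 0 and 40 mm, 8 mm wide, 35 mm deep.
- blank_blue: Blue blank plate in a rack slot, 90 x 6 mm, 100 mm high, no hole. Leave it. Origin: middle of its lower edge.
- blank_red: Red blank plate in a rack slot, 90 x 6 mm, 85 mm high, no hole. Leave it. Origin: middle of its lower edge.
- tape: Orange ring, 90 mm across, 24 mm high, lying flat. Leave it. Origin: centre of its underside.
- driver: Screwdriver with a yellow handle lying on the bench. Leave it.
There are look-alikes about, which are no part of the job. Of the things shaped like the plate, the yellow one is meant.

How it is judged:
On the way, in this order (a step that is already met when the one before it is completed fails the run):
1. the yellow plate is lifted out of the rack (height (world z) of plate above 0.055 m), for 0.1 s.
2. the screw head is through the plate's wide hole (x of entry in the frame of mount between 0 and 0.008 m and y of entry in the frame of screw between -0.005 and 0.005 m and z of entry in the frame of screw between -0.006 and 0.006 m), for 0.1 s.
At the end, for the whole second after the job is handed in: The plate hangs on the screw and is carried by it: its seat point is within 4 mm (across and up-down) of the screw's axis, behind the head, 0 to 8 mm off the adjusting plate's face; the plate is upright within 0.17 rad and at rest (under 0.02 m/s) (x of seat in the frame of mount between 0 and 0.008 m and y of seat in the frame of screw between -0.004 and 0.004 m and z of seat in the frame of screw between -0.004 and 0.004 m and contact force between plate and screw above 0.5 N and angle between plate's own z axis and vertical below 0.17 rad and linear speed of plate below 0.02 m/s); the robot touches nothing.
It fails at once if the screw or its adjusting plate is loaded with more than 25 N (contact force between any of screw, mount and anything else above 25 N).
It fails at once if the panel is loaded with more than 25 N (contact force between panel and anything else above 25 N).
It fails at once if a blank plate is moved by more than 20 mm (distance of any of blank_blue, blank_red from where it was at the start of the episode above 0.02 m).
It fails at once if the tape ring or the screwdriver is moved by more than 20 mm (distance of any of tape, driver from where it was at the start of the episode above 0.02 m).
It also fails if it takes over 64 s, if anything falls off the work surface, if the arm or the gripper's body presses on something with over 40 N, if the wrist force passes 120 N, or if a joint passes its speed limit or range.

ROBOT

A 6-joint arm with a two-finger parallel gripper is mounted at the origin on the work surface. World frame = base frame: x ahead of the robot, y to its left, z up, the work surface at z = 0. Lengths are in m, angles in rad, forces in N, time in s.
With the tool pointing down it reaches from about 0.3 to 0.875 m from the base axis. Payload 6.4 kg.
Tool frame: the origin (TCP) lies midway between the tips of the shut fingers; the grasp point (between the pads) lies ctrl.grip_point_offset behind it (ctrl.grip_point_offset is the distance from the TCP to the grasp point, in m); z points along the fingers, y is the direction in which the jaws open and shut (so a half turn about z gives the same grasp; the last joint's range is limited). The gripper opens to 85 mm and grips with 20 to 120 N. Pads are 22 mm wide; open, the fingers measure 114 mm over their backs; the gripper's body (76 mm by 85 mm) begins 54 mm behind the grasp point. The pads swing forward as they close: fully open they stand 13 mm farther back than shut.
Start: joints at [0.93, 0.181, 1.607, -0, 1.354, -0.206], TCP at [0.242, 0.522, 0.231] pointing down, gripper open.
Joint ranges: [-2.99, 2.99], [-0.89, 2.07], [0.3, 2.58], [-1.14, 4.28], [0, 2.63], [-3.12, 3.12]. Speed limits (rad/s): [2.57, 2.57, 3.01, 3.14, 3.14, 3.14].

INTERFACE

Orientations are given as a unit quaternion [w, x, y, z].
In Python, from bench import ctrl, viewer gives the robot as it stands.
- The arm moves only by the shell command python3 -m handwheel 'ROWS' [OPENING]. ROWS is JSON, a list of rows, each an object with "travel": the shift along the tool's x, y, z as a fraction of full scale, a list of three; "dr": the turn, a rotation vector about the tool's x, y, z as a fraction of full scale, a list of three. A call has 1 to 20 rows; each row shifts and turns the pose as measured when the row begins, along the tool's axes as they then stand; what a row does not reach is not made up. Full scale, the value 1, is 150 mm for a shift and 30 degrees for a turn. A row lasts 1/12 s, in which the tool goes at most 41.7 mm and 7.16 degrees, less where a joint would pass 70% of its speed; a pose out of reach is approached as far as the arm can. A call with a number of a shift or a turn outside -1 to 1 is refused whole. A call with a gripper value outside its range is refused whole. OPENING is the opening, from -1 (shut) to 1 (fully open), set as the call begins (- or left out, the last holds). The fingers move at their own pace and stop on an object; the grip force is fixed at half the most. Time passes only in rows, so rows that do not move let the fingers close. It gives the time, the measured TCP pose, the force and the opening at its end, in the units of the state.
- ctrl.get_obs(): the state, without advancing time (a new reading comes with each control period).
- viewer.camera(name): name is "side" or "top"; returns the picture (400x640x3 uint8, red, green, blue); there is no depth.
- viewer.get_calibration(name): a dict with "camera_matrix" (3x3 intrinsics, pixels), "R" (3x3) and "t" (3): a world point X has camera coordinates R X + t. Camera axes: x right, y down, z forward; pixel columns grow to the right and rows downward; lengths in m; the calibration is good to about 2 mm. A picture is of the moment at which its call begins. get_calibration takes no time and is no camera call.
- ctrl.hand_in(): hands the job in, once; it reports no verdict.
The state is a dict: "time_s": time; "q": joint angles; "dq": joint speeds; "joint_efforts": joint torques, N m; "eef_pos": TCP position; "eef_rot": TCP orientation; "wrist_force": force on the tool from outside, world axes, zero at the start; "torque": the same for the moment, N m; "opening": opening from 0.0 (shut) to 1.0 (fully open).
Only numpy, scipy, OpenCV 4.12 (cv2) and the standard library are available. Lean on these libraries where they do the work, as an engineer would, in place of code of your own. Each camera call takes 0.05 s, during which the arm holds its last target. There are 200 camera calls.

## Working session

There is one attempt and no reset: what is moved stays moved. The work goes in short steps, Python scripts to look and compute and a shell command to move; the robot and the scene stay as the last step left them, time stands still between calls to the robot, and variables do not carry over. Pictures are saved under pics/ and viewed, about 8 in all and at most 12, crops included, and the job is handed in when it is done.

```bash
ls; mkdir -p pics; python3 - <<'E'
from bench import ctrl, viewer
import cv2
for n in ("side","top"):
    cv2.imwrite(f"pics/{n}0.png", viewer.camera(n)[:,:,::-1])
    c=viewer.get_calibration(n); print(n,c)
print(ctrl.get_obs(), ctrl.grip_point_offset)
E
```

```text
pics
side {'camera_matrix': array([[497.67243176,   0.        , 323.19034584],
       [  0.        , 497.67243176, 196.76673633],
       [  0.        ,   0.        ,   1.        ]]), 'R': array([[ 0.76379577, -0.64541681, -0.00729165],
       [-0.49370098, -0.57690139, -0.65072585],
       [ 0.41578284,  0.50062154, -0.75927775]]), 't': array([-0.48235335,  0.29415595,  0.93478358])}
top {'camera_matrix': array([[374.54558415,   0.        , 316.13119968],
       [  0.        , 374.54558415, 201.52856214],
       [  0.        ,   0.        ,   1.        ]]), 'R': array([[ 0.01524215, -0.99987543, -0.0041    ],
       [-0.99528042, -0.01477883, -0.09590865],
       [ 0.09583611,  0.0055425 , -0.9953817 ]]), 't': array([-0.12381929,  0.53402101,  0.82154861])}
{'time_s': 0.1, 'q': array([ 9.29679620e-01,  1.81486727e-01,  1.60793303e+00,  3.87205055e-05,
        1.35381241e+00, -2.06277490e-01]), 'dq': array([-0.00125758, -0.00018162, -0.00190114,  0.00084816,  0.00217249,
       -0.00057945]), 'joint_efforts': array([ 2.90883472e-04, -4.45884168e+01, -3.52235663e+01, -3.57043536e-04,
        4.24791273e-03, -7.13246345e-05]), 'eef_pos': array([0.24187557, 0.52108813, 0.23045093]), 'eef_rot': array([-3.54259999e-04,  2.15714714e-01,  9.76456087e-01, -7.39496563e-04]), 'wrist_force': array([ 0.28598177,  0.69289857, -0.49673672]), 'torque': array([ 0.04956006,  0.00276291, -0.04133861]), 'opening': 0.9992983296955351} 0.0187
```

View pics/side0.png

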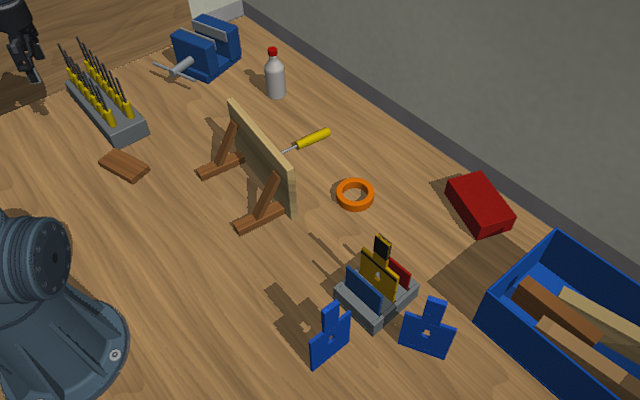

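View pics/top0.png

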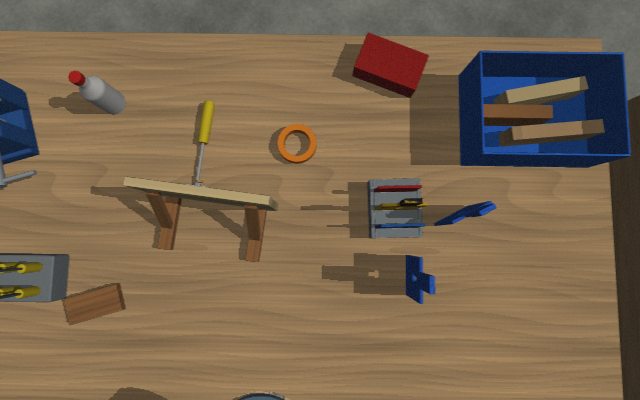

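```bash
cat > h.py <<'E'
import numpy as np, cv2
from bench import ctrl, viewer
def cal(n):
    c=viewer.get_calibration(n); return c["camera_matrix"],c["R"],c["t"]
def ray(n,u,v):
    K,R,t=cal(n); return -R.T@t, R.T@np.linalg.solve(K,[u,v,1.])
def onz(n,u,v,z):
    C,d=ray(n,u,v); return C+d*(z-C[2])/d[2]
def proj(n,X):
    K,R,t=cal(n); p=K@(R@np.asarray(X,float)+t); return p[:2]/p[2]
def tri(u1,v1,u2,v2):   # top px, side px
    P=[cal(n)[0]@np.c_[cal(n)[1],cal(n)[2]] for n in("top","side")]
    X=cv2.triangulatePoints(P[0],P[1],np.array([[u1],[v1]],float),np.array([[u2],[v2]],float)); return (X[:3]/X[3]).ravel()
E
python3 - <<'E'
from h import *
t=cv2.imread("pics/top0.png"); s=cv2.imread("pics/side0.png")
cr=lambda im,x0,x1,y0,y1,k: cv2.resize(im[y0:y1,x0:x1],None,fx=k,fy=k,interpolation=cv2.INTER_CUBIC)
a=cr(t,110,290,160,260,4.4); b=cr(t,355,435,170,245,4.0);c=cr(s,330,420,225,335,4.0)
h=440-0
canvas=np.zeros((300+0,800,3),np.uint8)
cv2.imwrite("pics/c1.png",a[:, :800]); 
d=np.zeros((440,320+360+10,3),np.uint8); d[:300,:320]=b; d[:440,330:690]=c
cv2.imwrite("pics/c2.png",d)
for n in("top","side"): print(n,ray(n,0,0)[0])
E
```

```text
top [ 0.4546539  -0.12046509  0.86846403]
side [ 0.12497755 -0.60959278  0.8976581 ]
```

View pics/c1.png

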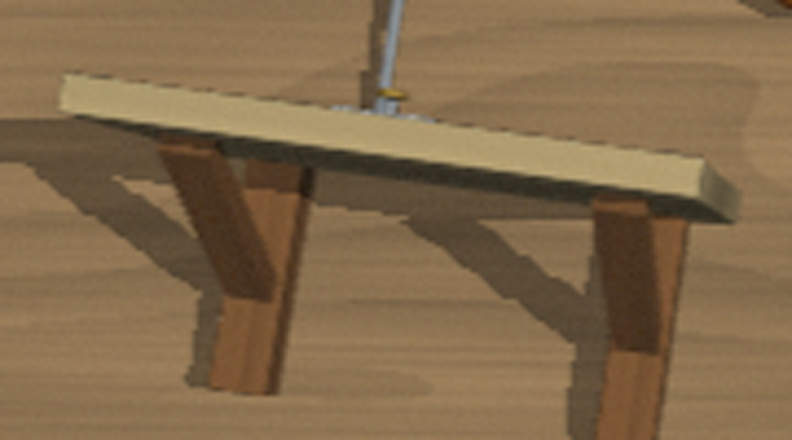

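View pics/c2.png

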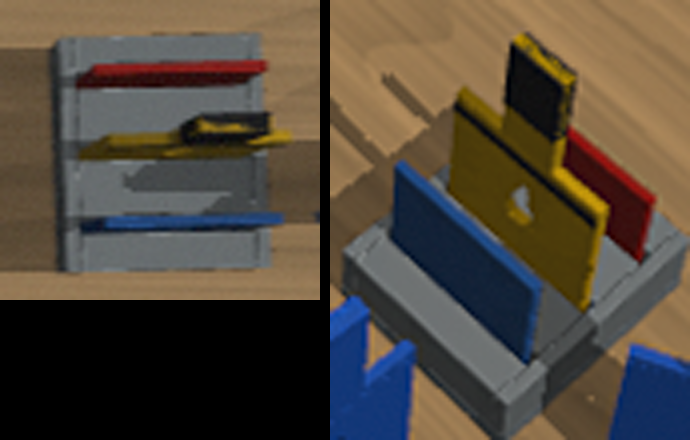

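```bash
python3 - <<'E'
from h import *
p=lambda *a:print(*[np.round(x,4) if not isinstance(x,str) else x for x in a])
L=onz("top",124.1,176.6,.165);R=onz("top",269.8,195.9,.165)
d=R-L; print("panel",L,R,np.linalg.norm(d),"yaw deg",np.degrees(np.arctan2(-d[0]*-1,-d[1])) , "mid",(L+R)/2)
print("head",onz("top",199.3,181.4,.14),"mount ends",onz("top",110+330/4.4,160+107/4.4,.16),onz("top",110+435/4.4,160+119/4.4,.16))
im=cv2.imread("pics/top0.png");hsv=cv2.cvtColor(im,cv2.COLOR_BGR2HSV)
m=cv2.inRange(hsv,(20,120,60),(35,255,255)); m[:,:355]=0;m[:,435:]=0;m[:170]=0;m[245:]=0
ys,xs=np.nonzero(m); print("yellow top",xs.min(),xs.max(),ys.min(),ys.max())
for y in range(195,212): print(y,''.join('Y' if m[y,x] else ('k' if hsv[y,x,2]<60 else '.') for x in range(370,435)))
print("body r end",onz("top",428,204,.130),"grip r top",onz("top",422.7,200.5,.2),"grip l top",onz("top",404,201.5,.2))
# side: grip top corners, crop c2 scale 4 origin (330,225), offset 330
f=lambda x,y:(330+(x-330)/4,225+y/4)
for nm,q,z in (("griptop near-left",(511,48),.2),("griptop far",(523,33),.2),("griptop right far",(577,70),.2),("griptop right near",(566,83),.2),("body L",(458,90),.13),("body R",(605,210),.13)): p(nm,onz("side",*f(*q),z))
for n,q in (("red L",(83,78)),("red R",(266,66)),("blue L",(80,226)),("blue R",(280,217))): p(n,onz("top",355+q[0]/4,170+q[1]/4,.095 if n[0]=='r' else .11))
for n,q in (("rl",(77,38)),("rr",(258,35)),("br",(268,266)),("bl",(80,270))): p("rack",onz("top",355+q[0]/4,170+q[1]/4,.045))
E
```

```text
panel [0.56461403 0.24959927 0.165     ] [ 0.5317728  -0.02880048  0.165     ] 0.28033010531681973 yaw deg -6.72776572530086 mid [0.54819341 0.1103994  0.165     ]
head [0.56114432 0.11394144 0.14      ] mount ends [0.55219031 0.13461868 0.16      ] [0.5476068  0.08872851 0.16      ]
yellow top 375 427 199 209
195 .................................................................
196 .................................................................
197 .................................................................
198 .........................................kkkkkkkkkkk.............
199 .................................kkkkkkkkkkkkkkkkkkkYY...........
200 ...............................kkkYYY.kkkkkkkkkkkkkkY............
201 ..............................kkkkkYYYYYYYYYYYYkkkkkY............
202 ..............................kkkkYYYYYYYYYYYYYYYkkkYYYYY........
203 ....................YYYYYYYYYkkkkkkkkkkkkkkkkkkkkkkkYYYYYY.......
204 ...........YYYYYYYYYYYYYYYYYYkkkkkkkkkkkkkkkkkkkkYYYYYYYYY.......
205 ..........YYYYYYYYYYYYYYYYYYYkkkkkkkkkkkkkkkkkkYYYYYYYYYYY.......
206 ....kkk.YYYYYY
[... 339 characters left out ...]
..............................................................
body r end [ 0.52412935 -0.33757962  0.13      ] grip r top [ 0.52369947 -0.30760144  0.2       ] grip l top [ 0.52140249 -0.2741252   0.2       ]
griptop near-left [ 0.5163 -0.2778  0.2   ]
griptop far [ 0.5258 -0.2754  0.2   ]
griptop right far [ 0.5296 -0.3044  0.2   ]
griptop right near [ 0.5212 -0.3062  0.2   ]
body L [ 0.5199 -0.2458  0.13  ]
body R [ 0.5254 -0.3356  0.13  ]
red L [ 0.5561 -0.2398  0.095 ]
red R [ 0.5638 -0.3349  0.095 ]
blue L [ 0.4788 -0.2359  0.11  ]
blue R [ 0.4848 -0.3369  0.11  ]
rack [ 0.585  -0.2441  0.045 ]
rack [ 0.5881 -0.3445  0.045 ]
rack [ 0.4606 -0.3485  0.045 ]
rack [ 0.4568 -0.2458  0.045 ]
```

Candidates: yellow plate in the rack's middle slot (side 380,265; top 403,204), which is the choice. Look-alikes are two blue key plates (side 330,335 and 428,328), blanks blue and red in the outer slots, and the driver's yellow handle (top 206,122). The crop confirms yellow with a black grip and a keyhole. The brass head shows at top px (199,181), and the grey mount strip spans columns 185–209.

```bash
python3 -m handwheel '[{"travel":[0,0,-0.03],"dr":[0,0,0.23]},{"travel":[0,0,-0.03],"dr":[0,0,0.23]},{"travel":[0,0,-0.03],"dr":[0,0,0.23]},{"travel":[0,0,-0.03],"dr":[0,0,0.23]},{"travel":[0,0,-0.03],"dr":[0,0,0.23]},{"travel":[0,0,-0.03],"dr":[0,0,0.23]},{"travel":[0,0,-0.03],"dr":[0,0,0.23]},{"travel":[0,0,0],"dr":[0,0,0.23]},{"travel":[0,0,0],"dr":[0,0,0.23]}]' 1
```

```text
time_s: 0.85
eef_pos: [0.2399, 0.5185, 0.2578]
eef_rot: [0.001, 0.702, 0.712, -0.006]
wrist_force: [-0.8, 1.1, 0.2]
opening: 1.003
```

```bash
python3 -m handwheel '[{"travel":[-0.255,0.085,0],"dr":[0,0,-0.03]},{"travel":[-0.255,0.085,0],"dr":[0,0,-0.03]},{"travel":[-0.255,0.085,0],"dr":[0,0,-0.03]},{"travel":[-0.255,0.085,0],"dr":[0,0,0]},{"travel":[-0.255,0.085,0],"dr":[0,0,0]},{"travel":[-0.255,0.085,0],"dr":[0,0,0]},{"travel":[-0.255,0.085,0],"dr":[0,0,0]},{"travel":[-0.255,0.085,0],"dr":[0,0,0]},{"travel":[-0.255,0.085,0],"dr":[0,0,0]},{"travel":[-0.255,0.085,0],"dr":[0,0,0]},{"travel":[-0.255,0.085,0],"dr":[0,0,0]},{"travel":[-0.255,0.085,0],"dr":[0,0,0]},{"travel":[-0.255,0.085,0],"dr":[0,0,0]},{"travel":[-0.255,0.085,0],"dr":[0,0,0]},{"travel":[-0.255,0.085,0],"dr":[0,0,0]},{"travel":[-0.255,0.085,0],"dr":[0,0,0]},{"travel":[-0.255,0.085,0],"dr":[0,0,0]},{"travel":[-0.255,0.085,0],"dr":[0,0,0]},{"travel":[0,0,0],"dr":[0,0,0]}]' 1
cat > pose.py <<'E'
import sys; from h import *
from scipy.spatial.transform import Rotation as Ro
# usage: pose.py x y z yawdeg(of tool y) -> full-scale fractions in the tool axes
o=ctrl.get_obs(); q=np.roll(o["eef_rot"],-1); R=Ro.from_quat(q).as_matrix(); p=o["eef_pos"]
print("t",round(o["time_s"],2),"pos",np.round(p,4),"yaw",round(np.degrees(np.arctan2(R[1,1],R[0,1])),2),"zaxis",np.round(R[:,2],3),"F",np.round(o["wrist_force"],2),"T",np.round(o["torque"],2),"open",round(o["opening"],3))
if len(sys.argv)>3:
    a=[float(s) for s in sys.argv[1:]]; print("travel",np.round(R.T@(np.array(a[:3])-p)/.15,3))
    if len(a)>3:
        c,s=np.cos(np.radians(a[3])),np.sin(np.radians(a[3])); T=np.array([[-s,c,0],[c,s,0],[0,0,-1.]])
        print("dr",np.round(np.degrees(Ro.from_matrix(R.T@T).as_rotvec())/30,3))
E
python3 pose.py 0.523 -0.291 0.159 3.5
```

```text
time_s: 2.43
eef_pos: [0.5056, -0.1834, 0.2552]
eef_rot: [-0.0, 0.686, 0.728, -0.009]
wrist_force: [-1.2, 0.4, 0.9]
opening: 1.0
t 2.43 pos [ 0.5056 -0.1834  0.2552] yaw 3.44 zaxis [-0.012 -0.012 -1.   ] F [-1.17  0.42  0.88] T [ 0.06  0.06 -0.04] open 1.0
travel [-0.716  0.081  0.649]
dr [-0.025  0.022 -0.002]
```

```bash
python3 -m handwheel '[{"travel":[-0.24,0.027,0],"dr":[-0.025,0.022,0]},{"travel":[-0.24,0.027,0],"dr":[0,0,0]},{"travel":[-0.236,0.027,0],"dr":[0,0,0]},{"travel":[0,0,0],"dr":[0,0,0]},{"travel":[0,0,0],"dr":[0,0,0]}]' 1; python3 pose.py 0.523 -0.291 0.159 3.5
```

```text
time_s: 2.85
eef_pos: [0.5232, -0.2942, 0.251]
eef_rot: [-0.004, 0.686, 0.727, 0.001]
wrist_force: [0.3, 0.1, 0.2]
opening: 0.997
t 2.85 pos [ 0.5232 -0.2942  0.251 ] yaw 3.29 zaxis [-0.005  0.006 -1.   ] F [0.26 0.12 0.15] T [-0.01 -0.05 -0.04] open 0.997
travel [0.017 0.003 0.614]
dr [-0.008 -0.011 -0.007]
```

```bash
python3 -m handwheel '[{"travel":[0.02,0.003,0.12],"dr":[-0.008,-0.011,0]},{"travel":[0,0,0.12],"dr":[0,0,0]},{"travel":[0,0,0.12],"dr":[0,0,0]},{"travel":[0,0,0.12],"dr":[0,0,0]},{"travel":[0,0,0.1],"dr":[0,0,0]},{"travel":[0,0,0.03],"dr":[0,0,0]},{"travel":[0,0,0],"dr":[0,0,0]}]' 1; python3 pose.py 0.523 -0.291 0.159 3.5; python3 - <<'E'
from h import *
t=viewer.camera("top")[:,:,::-1]; s=viewer.camera("side")[:,:,::-1]
cv2.imwrite("pics/g1.png",np.hstack([cv2.resize(t[160:260,350:450],(400,400),interpolation=cv2.INTER_CUBIC),cv2.resize(s[200:310,330:440],(400,400),interpolation=cv2.INTER_CUBIC)]))
E
```

```text
time_s: 3.43
eef_pos: [0.5225, -0.2841, 0.1559]
eef_rot: [-0.001, 0.685, 0.728, 0.0]
wrist_force: [0.1, 0.2, -0.0]
opening: 1.003
t 3.43 pos [ 0.5225 -0.2841  0.1559] yaw 3.47 zaxis [-0.001  0.002 -1.   ] F [ 0.13  0.19 -0.04] T [ 0.02  0.03 -0.01] open 1.003
travel [-0.046  0.    -0.021]
dr [-0.002 -0.004 -0.001]
```

View pics/g1.png

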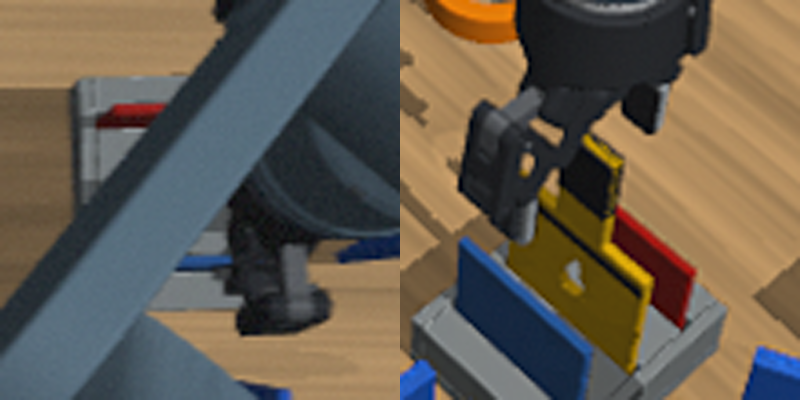

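The fingers straddle the yellow grip (side crop about 590,180). I'll shift 7 mm in -y, raise 3 mm and close.

```bash
python3 -m handwheel '[{"travel":[-0.046,0,-0.02],"dr":[0,0,0]},{"travel":[0,0,0],"dr":[0,0,0]},{"travel":[0,0,0],"dr":[0,0,0]}]' 1; python3 pose.py 0.523 -0.291 0.159 3.5;  python3 -m handwheel '[{"travel":[0,0,0],"dr":[0,0,0]},{"travel":[0,0,0],"dr":[0,0,0]},{"travel":[0,0,0],"dr":[0,0,0]},{"travel":[0,0,0],"dr":[0,0,0]},{"travel":[0,0,0],"dr":[0,0,0]},{"travel":[0,0,0],"dr":[0,0,0]},{"travel":[0,0,0],"dr":[0,0,0]},{"travel":[0,0,0],"dr":[0,0,0]}]' -1;  python3 pose.py 0.523 -0.291 0.159 3.5
```

```text
time_s: 3.78
eef_pos: [0.5252, -0.2929, 0.1641]
eef_rot: [0.003, 0.685, 0.729, 0.001]
wrist_force: [0.1, 1.6, 0.2]
opening: 1.002
t 3.78 pos [ 0.5252 -0.2929  0.1641] yaw 3.52 zaxis [ 0.005 -0.003 -1.   ] F [0.11 1.58 0.16] T [-0.    0.04  0.04] open 1.002
travel [ 0.014 -0.014  0.034]
dr [0.008 0.006 0.001]
time_s: 4.45
eef_pos: [0.5252, -0.2946, 0.167]
eef_rot: [0.004, 0.685, 0.728, -0.0]
wrist_force: [-1.4, 0.3, 0.2]
opening: 0.111
t 4.45 pos [ 0.5252 -0.2946  0.167 ] yaw 3.46 zaxis [ 0.005 -0.006 -1.   ] F [-1.37  0.28  0.19] T [-0.06  0.35 -0.07] open 0.111
travel [ 0.025 -0.014  0.053]
dr [ 0.01   0.012 -0.001]
```

```bash
python3 -m handwheel '[{"travel":[0,0,-0.08],"dr":[0,0,0]},{"travel":[0,0,-0.12],"dr":[0,0,0]},{"travel":[0,0,-0.2],"dr":[0,0,0]},{"travel":[0,0,-0.24],"dr":[0,0,0]},{"travel":[0,0,-0.24],"dr":[0,0,0]},{"travel":[0,0,-0.24],"dr":[0,0,0]},{"travel":[0,0,-0.24],"dr":[0,0,0]},{"travel":[0,0,-0.1],"dr":[0,0,0]},{"travel":[0,0,0],"dr":[0,0,0]}]' -1; python3 pose.py 0.5613 0.1101 0.38 -6.7
```

```text
time_s: 5.2
eef_pos: [0.5236, -0.2902, 0.3956]
eef_rot: [0.001, 0.685, 0.728, 0.003]
wrist_force: [0.4, 0.6, -1.4]
opening: 0.109
t 5.2 pos [ 0.5236 -0.2902  0.3956] yaw 3.52 zaxis [ 0.006  0.002 -1.   ] F [ 0.39  0.6  -1.39] T [-0.04  0.04 -0.07] open 0.109
travel [2.648 0.414 0.111]
dr [ 0.011 -0.005  0.341]
```

```bash
python3 -m handwheel '[{"travel":[0.22,0.034,0],"dr":[0.01,-0.005,0]},{"travel":[0.22,0.034,0],"dr":[0,0,0]},{"travel":[0.22,0.034,0],"dr":[0,0,0]},{"travel":[0.22,0.034,0],"dr":[0,0,0]},{"travel":[0.22,0.034,0],"dr":[0,0,0]},{"travel":[0.22,0.034,0],"dr":[0,0,0]},{"travel":[0.22,0.034,0],"dr":[0,0,0]},{"travel":[0.22,0.034,0],"dr":[0,0,0]},{"travel":[0.22,0.034,0],"dr":[0,0,0]},{"travel":[0.22,0.034,0],"dr":[0,0,0]},{"travel":[0.22,0.034,0],"dr":[0,0,0]},{"travel":[0.22,0.034,0],"dr":[0,0,0.08]},{"travel":[0,0,0],"dr":[0,0,0.13]},{"travel":[0,0,0],"dr":[0,0,0.13]},{"travel":[0,0,0],"dr":[0,0,0]}]' -1; python3 pose.py 0.5613 0.1101 0.38 -6.7
```

```text
time_s: 6.45
eef_pos: [0.5553, 0.1307, 0.3763]
eef_rot: [-0.009, 0.749, 0.662, -0.005]
wrist_force: [0.0, 0.3, -1.8]
opening: 0.107
t 6.45 pos [0.5553 0.1307 0.3763] yaw -7.08 zaxis [-0.021  0.007 -1.   ] F [ 0.02  0.34 -1.85] T [-0.02  0.01  0.  ] open 0.107
travel [-0.132  0.056 -0.027]
dr [-0.041 -0.009 -0.013]
```

```bash
python3 -m handwheel '[{"travel":[-0.13,0.056,0],"dr":[-0.041,-0.009,-0.013]},{"travel":[0,0,0],"dr":[0,0,0]},{"travel":[0,0,0],"dr":[0,0,0]}]' -1; python3 pose.py 0.5613 0.1101 0.32 -6.7;  python3 - <<'E'
from h import *
t=viewer.camera("top")[:,:,::-1]; s=viewer.camera("side")[:,:,::-1]
cv2.imwrite("pics/g2.png",np.hstack([cv2.resize(t[130:250,120:280],(480,360),interpolation=cv2.INTER_CUBIC),cv2.resize(s[40:220,200:340],(280,360),interpolation=cv2.INTER_CUBIC)])); cv2.imwrite("pics/g2t.png",t);cv2.imwrite("pics/g2s.png",s)
E
```

```text
time_s: 6.7
eef_pos: [0.5599, 0.1108, 0.3722]
eef_rot: [-0.002, 0.745, 0.668, -0.002]
wrist_force: [1.2, 0.7, -2.0]
opening: 0.108
t 6.7 pos [0.5599 0.1108 0.3722] yaw -6.25 zaxis [-0.005  0.    -1.   ] F [ 1.18  0.74 -1.95] T [-0.05 -0.    0.03] open 0.108
travel [-0.004  0.011  0.348]
dr [-0.009  0.001  0.015]
```

View pics/g2.png

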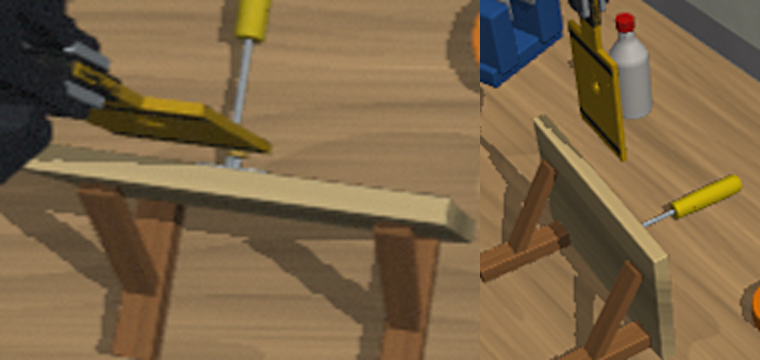

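```bash
python3 - <<'E'
from h import *
z=.215
print(onz("top",210,179.3,z),onz("side",272.5,119,z),onz("side",251.5,91.5,z), tri(210,179.3,272.5,119))
c=np.array([.5599,.1108])+.0036*np.array([.11,.994]); print("expected -y",c-.045*np.array([.11,.994]),"+y",c+.045*np.array([.11,.994]))
E
```

```text
[0.55419781 0.07106962 0.215     ] [0.55641976 0.07270721 0.215     ] [0.57618787 0.17760315 0.215     ] [0.5542242  0.06985727 0.21804494]
expected -y [0.555346  0.0696484] +y [0.565246  0.1591084]
```

```bash
python3 -m handwheel '[{"travel":[0,0.01,0.1],"dr":[-0.01,0,0.015]},{"travel":[0,0,0.1],"dr":[0,0,0]},{"travel":[0,0,0.08],"dr":[0,0,0]},{"travel":[0,0,0.04],"dr":[0,0,0]},{"travel":[0,0,0.01],"dr":[0,0,0]},{"travel":[0,0,0.01],"dr":[0,0,0]}]' -1; python3 pose.py 0.5613 0.1101 0.31 -6.7
```

```text
time_s: 7.3
eef_pos: [0.5618, 0.1106, 0.3198]
eef_rot: [0.001, 0.747, 0.665, 0.001]
wrist_force: [0.0, 0.3, -2.0]
opening: 0.107
t 7.3 pos [0.5618 0.1106 0.3198] yaw -6.67 zaxis [ 0.002  0.    -1.   ] F [ 0.02  0.31 -2.  ] T [-0.   -0.05  0.04] open 0.107
travel [-0.004 -0.003  0.065]
dr [ 0.004 -0.001  0.001]
```

```bash
for i in 1 2 ; do python3 -m handwheel '[{"travel":[0,0,0.01],"dr":[0,0,0]},{"travel":[0,0,0.01],"dr":[0,0,0]},{"travel":[0,0,0.01],"dr":[0,0,0]}]' -1; done; python3 pose.py 0.5613 0.1101 0.31 -6.7
```

```text
time_s: 7.55
eef_pos: [0.5623, 0.1107, 0.3162]
eef_rot: [0.001, 0.747, 0.665, 0.001]
wrist_force: [-0.7, 0.4, -0.6]
opening: 0.106
time_s: 7.8
eef_pos: [0.563, 0.1108, 0.3126]
eef_rot: [0.002, 0.747, 0.665, 0.002]
wrist_force: [-0.9, -0.7, -2.2]
opening: 0.105
t 7.8 pos [0.563  0.1108 0.3126] yaw -6.64 zaxis [ 0.006  0.    -1.   ] F [-0.94 -0.68 -2.17] T [-0.04  0.01  0.06] open 0.105
travel [-0.006 -0.011  0.017]
dr [ 0.011 -0.002  0.002]
```

```bash
python3 -m handwheel '[{"travel":[0,-0.008,0.01],"dr":[0.011,0,0]},{"travel":[0,-0.004,0.01],"dr":[0,0,0]},{"travel":[0,-0.002,0.01],"dr":[0,0,0]}]' -1; python3 -m handwheel '[{"travel":[0,-0.002,0.01],"dr":[0,0,0]},{"travel":[0,-0.002,0.01],"dr":[0,0,0]}]' -1;  python3 pose.py 0.5613 0.1101 0.31 -6.7
```

```text
time_s: 8.05
eef_pos: [0.5609, 0.111, 0.308]
eef_rot: [-0.0, 0.747, 0.665, 0.0]
wrist_force: [-0.4, -0.7, -2.1]
opening: 0.106
time_s: 8.22
eef_pos: [0.5602, 0.1111, 0.3046]
eef_rot: [-0.0, 0.747, 0.665, 0.0]
wrist_force: [-0.5, -0.3, -1.0]
opening: 0.107
t 8.22 pos [0.5602 0.1111 0.3046] yaw -6.64 zaxis [ 0.     0.001 -1.   ] F [-0.45 -0.31 -0.98] T [0.03 0.02 0.04] open 0.107
travel [-0.006  0.008 -0.036]
dr [-0.    -0.002  0.002]
```

```bash
python3 -m handwheel '[{"travel":[-0.003,0.006,0.008],"dr":[0,0,0]},{"travel":[0,0,0.008],"dr":[0,0,0]}]' -1; python3 -m handwheel '[{"travel":[0,0,0.008],"dr":[0,0,0]},{"travel":[0,0,0.008],"dr":[0,0,0]}]' -1;  python3 pose.py 0.5613 0.1101 0.31 -6.7
```

```text
time_s: 8.38
eef_pos: [0.5609, 0.1105, 0.3019]
eef_rot: [-0.0, 0.747, 0.665, 0.0]
wrist_force: [-0.8, 0.4, -1.8]
opening: 0.107
time_s: 8.55
eef_pos: [0.561, 0.1105, 0.2992]
eef_rot: [-0.0, 0.747, 0.665, 0.0]
wrist_force: [0.8, 0.7, -1.5]
opening: 0.107
t 8.55 pos [0.561  0.1105 0.2992] yaw -6.64 zaxis [-0.     0.001 -1.   ] F [ 0.8   0.68 -1.48] T [0.02 0.02 0.03] open 0.107
travel [-0.002  0.002 -0.072]
dr [-0.    -0.002  0.002]
```

```bash
for i in 1 2 3; do python3 -m handwheel '[{"travel":[0,0,0.008],"dr":[0,0,0]},{"travel":[0,0,0.008],"dr":[0,0,0]}]' -1|sed -n '2p;4p';done;  python3 pose.py 0.5613 0.1101 0.31 -6.7
```

```text
eef_pos: [0.561, 0.1104, 0.2965]
wrist_force: [0.6, 0.5, -2.1]
eef_pos: [0.561, 0.1105, 0.2938]
wrist_force: [0.3, 0.9, -1.0]
eef_pos: [0.561, 0.1105, 0.2912]
wrist_force: [0.2, -1.0, 2.2]
t 9.05 pos [0.561  0.1105 0.2912] yaw -6.64 zaxis [ 0.     0.001 -1.   ] F [ 0.23 -0.96  2.18] T [-0.05  0.01  0.02] open 0.109
travel [-0.002  0.002 -0.125]
dr [-0.    -0.002  0.002]
```

```bash
python3 -m handwheel '[{"travel":[0,0,0.004],"dr":[0,0,0]}]' -1|sed -n '2p;4p'; python3 -m handwheel '[{"travel":[0,0,0.0],"dr":[0,0,0]}]' -1|sed -n '2p;4p'
```

```text
eef_pos: [0.5612, 0.1105, 0.2911]
wrist_force: [-1.2, 0.4, 3.6]
eef_pos: [0.5613, 0.1105, 0.2914]
wrist_force: [-0.9, 0.1, -0.2]
```

```bash
python3 - <<'E'
from h import *
t=viewer.camera("top")[:,:,::-1].copy(); s=viewer.camera("side")[:,:,::-1].copy()
cv2.imwrite("pics/g3t.png",t);cv2.imwrite("pics/g3s.png",s)
t0=cv2.imread("pics/top0.png")
print(t0[178:186,193:206].tolist().__len__())
for y in range(178,187): print(y,' '.join('%3d,%3d,%3d'%tuple(t0[y,x][::-1]) for x in range(194,206)))
hs=cv2.cvtColor(t,cv2.COLOR_BGR2HSV);m=cv2.inRange(hs,(20,120,50),(35,255,255))
for y in range(160,192): print(y,''.join('Y' if m[y,x] else ('k' if hs[y,x,2]<50 else '.') for x in range(150,225)))
E
```

```text
8
178  98, 81, 61 100, 85, 64 119,114,109 137,144,148 135,133,131 134,113, 83 147,120, 84 146,120, 84 146,120, 85 149,122, 87 147,120, 84 147,121, 85
179  98, 80, 56  98, 87, 69 114,116,116 137,142,145 131,128,125 136,112, 82 150,123, 88 149,121, 85 153,124, 88 151,122, 86 150,121, 87 150,123, 87
180  91, 74, 52  98, 81, 55 107, 88, 50 134,113, 57 155,131, 69 147,119, 64 141,114, 68 131,108, 73 141,115, 78 146,119, 84 147,121, 85 147,120, 85
181  98, 80, 58  93, 74, 49  93, 77, 37 123,101, 48 148,119, 55 158,128, 60 155,128, 61 134,108, 52 127,103, 60 141,117, 81 148,120, 83 150,122, 85
182  94, 80, 61  97, 92, 82 113,115,113 102,103, 99  77, 76, 70  74, 70, 60  81, 66, 39  92, 75, 42 109, 89, 55 134,109, 77 146,121, 84 150,125, 89
183  90, 74, 56 108,104,101 124,129,133 116,121,124 130,135,139 135,140,143 125,118,109 140,115, 81 140,114, 81 141,114, 81 140,115, 79 140,116, 80
184  92, 80, 66 110,109,106 125,132,134 119,125,128 135,140,143 128,133,136 108, 94, 77 140,114, 81 137,112, 80 139,113, 82 139,113, 80 137,112, 78
185 124,125,125 118,120,123 132,135,138 124,130,131 143,147,15
[... 2093 characters left out ...]
..................................kkkkkYYYYYYYYYYYYYYYYYY...
184 kkkkkkkkkkkkkk...........................................kkkkkYYYYYYYYYY...
185 kkkkkkkkkkkkkk.................................................YkkkkYYYY...
186 kkkkkkkkkkkkk.........................................................YY...
187 kkkkkkkkkkkk...............................................................
188 kkkkkkkkkkk................................................................
189 .kkkkkkkkk.................................................................
190 .kkkkkkkkk.................................................................
191 kkkkkkkkk..................................................................
```

```bash
python3 - <<'E'
from h import *
yv=np.array([.1165,.9932]);xv=np.array([.9932,-.1165])
for v in(185.,186.5):
    c=onz("top",221.5,v,.1346)[:2]; print("corner",c,"plate centre from it", c+.045*yv-(-.003)*xv)
for z in(.128,.1346):print("head",z,onz("top",199.0,181.,z)[:2])
s=cv2.imread("pics/g3s.png");hs=cv2.cvtColor(s,cv2.COLOR_BGR2HSV);m=cv2.inRange(hs,(20,120,40),(35,255,255))
for y in range(50,150): print(y,''.join('Y' if m[y,x] else ('k' if hs[y,x,2]<50 else '.') for x in range(230,300)))
p=np.array([.5613,.1105])+.0036*yv
for n in("side",):
    for a in(-.045,.045):
        for b in(-.003,.003): print(a,b,proj(n,np.r_[p+a*yv+b*xv,.1346]),proj(n,np.r_[p+a*yv+b*xv,.2546]))
E
```

```text
corner [0.55538667 0.07136963] plate centre from it [0.56360877 0.11571413]
corner [0.5523944  0.07125139] plate centre from it [0.5606165  0.11559589]
head 0.128 [0.56369691 0.11843982]
head 0.1346 [0.56272497 0.11631038]
50 kkk...........kkkkkkkkkkkkkkkkkkkkkkkkkkkkkkkkkkk.....................
51 kkkk..........kkkkkkkkkkkkk.kkkkkkkkkkkkkkkkkkkk......................
52 kkkkk..........kkkkkkkkkkkkkkkkkkkkkkkkkkkkkkkkk......................
53 kkkkkk.........kkkkkkkkkkkkkkkkkkkkkkkkkkkkkkkkk......................
54 kkkkkkkk........kkkkkkkkkkk.kkkkkkkkkkkkkkkkkkk.......................
55 kkkkkkkk........kkkkkkkkkkkkkkkkkkkkkkkkkkkkkkk.......................
56 kkkkkkkkk.......kkkkkkkkkkkkkkkkkkkkkkkkkkkkkk........................
57 kkkkkkkkkk......kkkkkkkkkkkkkkkkkkkkkkkkkkkkkk........................
58 ..kkkkkkkkk.....kkkkkkkkkk...kkkkkkkkkkkkkkkk.........................
59 ...kkkkkkkkk....kkkkkkkkkk...kkkkkkkkkkkk.............................
60 ....kkkkkkkkkkkkkkkkkkkkkk...kkkkkkkkkkk..............................
61 .k....kkkkkkkkkkkkkkkkkkkkk..kkkkkkkkk......................
[... 6146 characters left out ...]
.........................YYY..................YYYYY
145 .............................................YY.....................YY
146 .............................................YY.....................YY
147 ..............................................Y....................YYY
148 ...................................................................YYY
149 ....................................................................YY
-0.045 -0.003 [275.3189565 148.2876232] [270.55282398 105.28886842]
-0.045 0.003 [277.67547482 147.2325335 ] [273.13226721 104.22917844]
0.045 -0.003 [255.8066435  125.73719525] [249.5780854   82.79242093]
0.045 0.003 [258.09856931 124.76897146] [252.07996415  81.82718437]
```

Foot contact with the head top is at TCP z≈0.2916. Next I feel for y: lift, go +y past the head, down, then bring the plate's -y edge against the head's side.

```bash
python3 -m handwheel '[{"travel":[0,0,-0.04],"dr":[0,0,0]},{"travel":[0.1,0,-0.02],"dr":[0,0,0]},{"travel":[0.17,0,0],"dr":[0,0,0]},{"travel":[0.13,0,0],"dr":[0,0,0]},{"travel":[0.04,0,0],"dr":[0,0,0]},{"travel":[0,0,0],"dr":[0,0,0]}]' -1; python3 pose.py 0.569 0.174 0.232 -6.7
```

```text
time_s: 9.82
eef_pos: [0.5696, 0.177, 0.3016]
eef_rot: [0.0, 0.748, 0.664, 0.001]
wrist_force: [-0.5, -0.2, -1.6]
opening: 0.109
t 9.82 pos [0.5696 0.177  0.3016] yaw -6.8 zaxis [ 0.001  0.001 -1.   ] F [-0.54 -0.24 -1.61] T [-0.07 -0.01 -0.06] open 0.109
travel [-0.021 -0.002  0.464]
dr [ 0.002 -0.001 -0.003]
```

```bash
python3 -m handwheel '[{"travel":[0,0,0.1],"dr":[0,0,0]},{"travel":[0,0,0.14],"dr":[0,0,0]},{"travel":[0,0,0.14],"dr":[0,0,0]},{"travel":[0,0,0.07],"dr":[0,0,0]},{"travel":[0,0,0],"dr":[0,0,0]}]' -1|sed -n 4p; python3 pose.py 0.5685 0.172 0.232 -6.7
```

```text
wrist_force: [-0.2, 1.1, -1.8]
t 10.23 pos [0.5708 0.1744 0.234 ] yaw -6.74 zaxis [ 0.005 -0.001 -1.   ] F [-0.2   1.06 -1.79] T [ 0.03 -0.   -0.  ] open 0.104
travel [-0.018 -0.014  0.013]
dr [ 0.01   0.001 -0.001]
```

```bash
python3 -m handwheel '[{"travel":[-0.015,-0.014,0.01],"dr":[0.01,0,0]},{"travel":[-0.01,0,0],"dr":[0,0,0]}]' -1|sed -n '2p;4p'; for i in 1 2; do python3 -m handwheel '[{"travel":[-0.01,0,0],"dr":[0,0,0]},{"travel":[-0.01,0,0],"dr":[0,0,0]}]' -1|sed -n '2p;4p'; done; python3 pose.py
```

```text
eef_pos: [0.568, 0.1698, 0.2327]
wrist_force: [0.2, -0.2, -1.4]
eef_pos: [0.5686, 0.1661, 0.2348]
wrist_force: [0.8, 0.4, -1.7]
eef_pos: [0.5687, 0.1642, 0.2363]
wrist_force: [0.6, 5.0, -2.0]
t 10.73 pos [0.5687 0.1642 0.2363] yaw -6.82 zaxis [ 0.003  0.003 -1.   ] F [ 0.57  5.04 -2.03] T [ 1.27  0.05 -0.  ] open 0.108
```

```bash
python3 -m handwheel '[{"travel":[0.004,0,0],"dr":[0,0,0]}]' -1|sed -n '2p;4p'; python3 -m handwheel '[{"travel":[-0.004,0,0],"dr":[0,0,0]}]' -1|sed -n '2p;4p'; python3 pose.py
```

```text
eef_pos: [0.5688, 0.165, 0.2367]
wrist_force: [0.1, 0.5, -1.9]
eef_pos: [0.5689, 0.1646, 0.2371]
wrist_force: [-0.8, 2.5, -2.8]
t 10.9 pos [0.5689 0.1646 0.2371] yaw -6.81 zaxis [ 0.004  0.004 -1.   ] F [-0.83  2.49 -2.82] T [ 0.65 -0.02 -0.01] open 0.109
```

```bash
python3 -m handwheel '[{"travel":[0.015,0.04,0],"dr":[0,0,0]},{"travel":[0,0.05,0],"dr":[0,0,0]},{"travel":[-0.08,0,0.05],"dr":[0,0,0]},{"travel":[-0.15,0,0.05],"dr":[0,0,0]},{"travel":[-0.1,0,0.03],"dr":[0,0,0]},{"travel":[0,0,0],"dr":[0,0,0]},{"travel":[0,0,0],"dr":[0,0,0]}]' -1|sed -n '4p'; python3 pose.py .5727 .112 .2146 -6.75
```

```text
wrist_force: [0.3, -0.4, -2.2]
t 11.48 pos [0.5805 0.1105 0.2168] yaw -6.71 zaxis [ 0.008 -0.002 -1.   ] F [ 0.29 -0.39 -2.23] T [ 0.02 -0.02  0.02] open 0.107
travel [ 0.004 -0.053  0.014]
dr [0.015 0.002 0.001]
```

```bash
python3 -m handwheel '[{"travel":[0.008,-0.02,0.015],"dr":[0.005,0,0]},{"travel":[0,-0.02,0],"dr":[0,0,0]},{"travel":[0,-0.01,0],"dr":[0,0,0]}]' -1|sed -n '4p'; python3 pose.py .568 .1132 .2146 -6.75
```

```text
wrist_force: [-0.1, 0.7, -2.2]
t 11.73 pos [0.5733 0.1125 0.2141] yaw -6.76 zaxis [ 0.005 -0.002 -1.   ] F [-0.13  0.72 -2.19] T [ 0.01  0.06 -0.01] open 0.108
travel [ 0.001 -0.036 -0.003]
dr [ 0.009  0.003 -0.   ]
```

```bash
for i in 1 2 3; do python3 -m handwheel '[{"travel":[0,-0.01,0],"dr":[0,0,0]},{"travel":[0,-0.01,0],"dr":[0,0,0]}]' -1|sed -n '2p;4p';done; python3 pose.py .558 .1144 .2146 -6.75
```

```text
eef_pos: [0.57, 0.114, 0.2144]
wrist_force: [0.2, -0.5, -1.0]
eef_pos: [0.5667, 0.1151, 0.2148]
wrist_force: [0.3, 0.4, -2.6]
eef_pos: [0.5635, 0.1159, 0.2151]
wrist_force: [-0.3, 0.4, -1.8]
t 12.23 pos [0.5635 0.1159 0.2151] yaw -6.57 zaxis [ 0.006 -0.002 -1.   ] F [-0.27  0.39 -1.81] T [-0.03  0.02 -0.03] open 0.109
travel [-0.014 -0.035  0.003]
dr [0.013 0.002 0.006]
```

```bash
python3 -m handwheel '[{"travel":[-0.008,0,0.002],"dr":[0.006,0,0]}]' -1|sed -n '2p;4p';python3 -m handwheel '[{"travel":[-0.005,-0.006,0],"dr":[0.004,0,0.006]},{"travel":[-0.003,-0.006,0],"dr":[0,0,0]}]' -1|sed -n '2p;4p'; python3 pose.py .558 .1144 .2146 -6.75
```

```text
eef_pos: [0.563, 0.115, 0.2149]
wrist_force: [-0.0, 0.3, -1.3]
eef_pos: [0.561, 0.1138, 0.215]
wrist_force: [-0.8, -0.3, -1.8]
t 12.48 pos [0.561  0.1138 0.215 ] yaw -6.74 zaxis [ 0.001 -0.001 -1.   ] F [-0.81 -0.26 -1.82] T [0.02 0.03 0.02] open 0.108
travel [ 0.002 -0.021  0.002]
dr [0.002 0.002 0.   ]
```

```bash
for i in 1 2; do python3 -m handwheel '[{"travel":[0,-0.007,0],"dr":[0,0,0]},{"travel":[0,-0.007,0],"dr":[0,0,0]}]' -1|sed -n '2p;4p';done; python3 pose.py .556 .1146 .2146 -6.75
```

```text
eef_pos: [0.5589, 0.1137, 0.2149]
wrist_force: [-0.6, 0.5, -1.6]
eef_pos: [0.5566, 0.1139, 0.2149]
wrist_force: [-0.8, -1.0, -1.2]
t 12.82 pos [0.5566 0.1139 0.2149] yaw -6.79 zaxis [ 0.001 -0.001 -1.   ] F [-0.83 -1.04 -1.25] T [-0.04 -0.07 -0.  ] open 0.108
travel [ 0.004 -0.005  0.002]
dr [ 0.002  0.002 -0.001]
```

```bash
for i in 1 2 3; do python3 -m handwheel '[{"travel":[0,-0.006,0],"dr":[0,0,0]}]' -1|sed -n '2p;4p';done; python3 pose.py .556 .1146 .2146 -6.75
```

```text
eef_pos: [0.5556, 0.114, 0.2149]
wrist_force: [0.1, 0.1, -1.2]
eef_pos: [0.5552, 0.1141, 0.215]
wrist_force: [3.9, -0.2, -4.1]
eef_pos: [0.555, 0.1141, 0.2151]
wrist_force: [4.0, -0.5, -4.4]
t 13.07 pos [0.555  0.1141 0.2151] yaw -6.79 zaxis [ 0.005 -0.001 -1.   ] F [ 4.01 -0.53 -4.38] T [-0.08 -0.98  0.01] open 0.111
travel [0.004 0.006 0.004]
dr [ 0.009  0.002 -0.001]
```

```bash
python3 -m handwheel '[{"travel":[0.003,0.009,0],"dr":[0.01,0,0]},{"travel":[0,0,0],"dr":[0,0,0]}]' -1|sed -n '2p;4p'; for i in 1 2; do python3 -m handwheel '[{"travel":[0,0,0.012],"dr":[0,0,0]},{"travel":[0,0,0.012],"dr":[0,0,0]}]' -1|sed -n '2p;4p';done; python3 pose.py .5564 .1143 .1966 -6.75
```

```text
eef_pos: [0.5562, 0.1144, 0.2153]
wrist_force: [-0.6, 0.7, -2.3]
eef_pos: [0.556, 0.1145, 0.2118]
wrist_force: [-1.2, 0.5, -1.2]
eef_pos: [0.5559, 0.1145, 0.2078]
wrist_force: [-1.4, -0.3, -1.5]
t 13.57 pos [0.5559 0.1145 0.2078] yaw -6.78 zaxis [-0.003 -0.001 -1.   ] F [-1.36 -0.33 -1.52] T [ 0.01 -0.2  -0.02] open 0.11
travel [-0.001  0.004  0.074]
dr [-0.005  0.002 -0.001]
```

```bash
for i in 1 2; do python3 -m handwheel '[{"travel":[0,0.003,0.012],"dr":[-0.004,0,0]},{"travel":[0,0,0.012],"dr":[0,0,0]}]' -1|sed -n '2p;4p';done; python3 pose.py .5564 .1143 .1966 -6.75
```

```text
eef_pos: [0.5561, 0.1145, 0.2035]
wrist_force: [-0.7, 0.5, -1.6]
eef_pos: [0.5562, 0.1145, 0.1991]
wrist_force: [0.1, 0.6, -2.0]
t 13.9 pos [0.5562 0.1145 0.1991] yaw -6.78 zaxis [ 0.    -0.001 -1.   ] F [ 0.06  0.58 -2.04] T [ 0.06  0.04 -0.03] open 0.106
travel [-0.001  0.001  0.017]
dr [ 0.001  0.002 -0.001]
```

```bash
for i in 1 2 3 4; do python3 -m handwheel '[{"travel":[0,0,0.007],"dr":[0,0,0]}]' -1|sed -n '2p;4p';done; python3 pose.py .5564 .1143 .1966 -6.75
```

```text
eef_pos: [0.556, 0.1145, 0.1977]
wrist_force: [-0.4, -0.2, -2.3]
eef_pos: [0.5559, 0.1145, 0.1964]
wrist_force: [0.5, 0.5, 1.6]
eef_pos: [0.5562, 0.1145, 0.1962]
wrist_force: [-2.4, -0.3, 8.7]
eef_pos: [0.5564, 0.1145, 0.1961]
wrist_force: [-3.8, -0.0, 6.5]
t 14.23 pos [0.5564 0.1145 0.1961] yaw -6.77 zaxis [ 0.001 -0.001 -1.   ] F [-3.84 -0.02  6.52] T [0.02 0.85 0.01] open 0.111
travel [-0.001  0.    -0.003]
dr [ 0.002  0.002 -0.001]
```

```bash
python3 -m handwheel '[{"travel":[0,0,0],"dr":[0,0,0]},{"travel":[0,0,0],"dr":[0,0,0]}]' -1|sed -n '2p;4p'; python3 pose.py;  python3 -m handwheel '[{"travel":[0,0,0],"dr":[0,0,0]},{"travel":[0,0,0],"dr":[0,0,0]},{"travel":[0,0,0],"dr":[0,0,0]},{"travel":[0,0,0],"dr":[0,0,0]},{"travel":[0,0,0],"dr":[0,0,0]}]' 0.6; python3 pose.py
```

```text
eef_pos: [0.5567, 0.1146, 0.1968]
wrist_force: [0.2, -0.2, -2.1]
t 14.4 pos [0.5567 0.1146 0.1968] yaw -6.77 zaxis [ 0.002 -0.001 -1.   ] F [ 0.17 -0.21 -2.06] T [-0.01  0.02  0.01] open 0.108
time_s: 14.82
eef_pos: [0.5574, 0.1146, 0.1973]
eef_rot: [0.002, 0.748, 0.664, 0.001]
wrist_force: [0.6, 0.4, 0.9]
opening: 0.796
t 14.82 pos [0.5574 0.1146 0.1973] yaw -6.77 zaxis [ 0.004 -0.001 -1.   ] F [0.6  0.42 0.85] T [ 0.04  0.03 -0.02] open 0.796
```

Released: the wrist lost the plate's weight. I'll retract straight up and look.

```bash
python3 -m handwheel '[{"travel":[0,0,-0.05],"dr":[0,0,0]},{"travel":[0,0,-0.1],"dr":[0,0,0]},{"travel":[0,0,-0.15],"dr":[0,0,0]},{"travel":[0,0,-0.2],"dr":[0,0,0]},{"travel":[0,0,-0.2],"dr":[0,0,0]},{"travel":[0.2,0,-0.05],"dr":[0,0,0]},{"travel":[0.27,0,0],"dr":[0,0,0]},{"travel":[0.27,0,0],"dr":[0,0,0]},{"travel":[0.27,0,0],"dr":[0,0,0]},{"travel":[0.1,0,0],"dr":[0,0,0]},{"travel":[0,0,0],"dr":[0,0,0]},{"travel":[0,0,0],"dr":[0,0,0]}]' 0.6; python3 - <<'E'
from h import *
t=viewer.camera("top")[:,:,::-1]; s=viewer.camera("side")[:,:,::-1]
cv2.imwrite("pics/e1.png",np.hstack([cv2.resize(t[130:250,120:280],(480,360),interpolation=cv2.INTER_CUBIC),cv2.resize(s[40:220,200:340],(280,360),interpolation=cv2.INTER_CUBIC)]))
yv=np.array([.1165,.9932]);xv=np.array([.9932,-.1165])
c=np.array([.5567,.1146])+.0036*yv
for n in("top","side"):
    for a in(-.016,.016): print(n,a,proj(n,np.r_[c+a*yv,.1966-.157+.19]).round(1),proj(n,np.r_[c+np.sign(a)*.045*yv,.1966-.157+.12]).round(1))
E
```

```text
time_s: 15.82
eef_pos: [0.5783, 0.2859, 0.3228]
eef_rot: [0.003, 0.749, 0.662, 0.004]
wrist_force: [0.0, -0.3, 0.2]
opening: 0.802
top -0.016 [189.6 177.1] [217. 185.]
top 0.016 [171.3 174.7] [170.6 178.9]
side -0.016 [263.1 106.8] [272.8 139.4]
side 0.016 [255.8  98.8] [253.1 116.8]
```

View pics/e1.png

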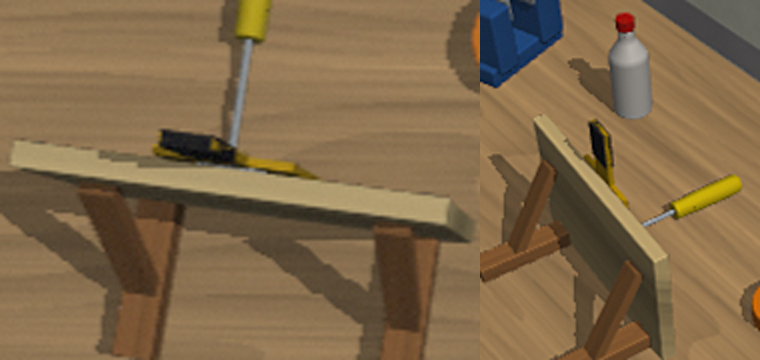

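```bash
python3 - <<'E'
from h import *
a=viewer.camera("side"); 
hs=cv2.cvtColor(a,cv2.COLOR_RGB2HSV);m=cv2.inRange(hs,(20,120,40),(35,255,255))
for y in range(96,146): print(y,''.join('Y' if m[y,x] else ('k' if hs[y,x,2]<50 else '.') for x in range(248,282)))
yv=np.array([.1165,.9932]);xv=np.array([.9932,-.1165]);c=np.array([.5567,.1146])+.0036*yv
for nm,y,z,b in (("gripTL",.016,.19,-.005),("gripTR",-.016,.19,-.005),("gripBR",-.016,.145,-.005),("neckBR",-.016,.12,-.003),("shoulderR",-.045,.12,-.003),("shoulderR f",-.045,.12,.003),("shoulderL",.045,.12,-.003)): print(nm,proj("side",np.r_[c+y*yv+b*xv,.0396+z]).round(1))
E
```

```text
96 ..................................
97 ..................................
98 ..................................
99 ........Y.........................
100 .......YYY........................
101 .......YYY........................
102 .......kkYYY......................
103 .......kkkYYY.....................
104 .......kkkkYYY....................
105 .......kkkk.YYY...................
106 .......kkkkkYYYY..................
107 .......kkkkkkYYYY.................
108 ........kkkkkkYY..................
109 ........kkkkkkYYk.................
110 ........kkkkkkYYY.................
111 ........kkkkkkYYY.................
112 ........kkkkkkYYY.................
113 ........kkkkkkYYY.................
114 ........kkkkkkYYY.................
115 .........kkkkkYYY.................
116 .........kkkkkYYYk................
117 .....YY..YkkkkYYYY................
118 ....YYY...kkkkYYYY................
119 ....YYYY..YkkkYYYY................
120 .....YYYYYYYkkkYYY................
121 ......YYYYYYkkkYYY................
122 .......YYYYYYkkYYY................
123 ........YYYYYYkYYY................
124 ........
[... 303 characters left out ...]
 ................YYYY..............
133 ................YYYY..............
134 .................YYYY.............
135 ..................YYYY............
136 ...................YYYY...........
137 ....................YYYY..........
138 .....................YYYY.........
139 ......................YYY.........
140 .......................YYY........
141 .......................YYY........
142 ........................YY........
143 ........................YY........
144 ..................................
145 ..................................
gripTL [253.7  99.7]
gripTR [261.  107.7]
gripBR [263.1 124.1]
neckBR [265.  132.4]
shoulderR [271.6 139.9]
shoulderR f [274.  138.8]
shoulderL [251.9 117.3]
```

```bash
python3 pose.py; python3 -c "
from bench import ctrl; print(ctrl.hand_in())"
```

```text
t 15.97 pos [0.5785 0.2839 0.3226] yaw -7.2 zaxis [ 0.009  0.001 -1.   ] F [ 0.27 -0.03  0.38] T [ 0.   -0.03  0.06] open 0.797
the job is handed in; nothing more can be done
None
```

The yellow plate is hanging on the screw, upright, and I handed the job in at about 16 s of robot time. The hand-in gave no verdict.

**Finding the screw:** I touched the head with the plate itself. The foot on top of the head gave its height, and the plate's edge against its side gave y. Both touches agreed with the brass spot seen in the top camera to about 1–2 mm.

**Hanging it:** The hole went over the head with no spring force. The plate touched the adjusting plate at about 4 N, I backed off about 1 mm, and it then slid down freely. It met a firm stop at TCP z 0.1962 m, against 0.1966 m predicted from the touches. Measured contact forces peaked at about 11 N, read at the end of each move, so a brief higher peak between readings can't be ruled out.

**Last checks:**
- The wrist lost the plate's weight when the gripper opened.
- In the side picture, the grip top and shoulder corners lie within about 1–1.5 px (2–3 mm) of where a fully seated, upright plate should be.
- The arm is clear, and the wrist force is near zero.

No check failed. Three things I could not confirm directly: the cameras see only the panel's back, so the keyhole on the screw itself was never visible. I did not take a final picture of the rack and blanks. I also did not measure the tape ring and screwdriver at the end, though neither was touched.

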